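Snap the tube rotor onto the mini centrifuge

ROBOT

A 7-joint arm with a two-finger parallel gripper is mounted at the origin on the work surface. World frame = base frame: x ahead of the robot, y to its left, z up, the work surface at z = 0. Lengths are in m, angles in rad, forces in N, time in s.
With the tool pointing down it reaches from about 0.4 to 0.85 m from the base axis. Payload 10.4 kg.
Tool frame: the origin (TCP) lies midway between the tips of the shut fingers; the grasp point (between the pads) lies 19 mm behind it; z points along the fingers, y is the line along which they close (so a half turn about z gives the same grasp; the last joint's range is limited). The gripper opens to 87 mm and grips with 3 to 60 N. Pads are 19 mm wide; open, the fingers measure 117 mm over their backs; the gripper's body (75 mm by 190 mm) begins 51 mm behind the grasp point.
Start: joints at [-1.188, 0.332, -0.065, 1.46, 0.022, 1.35, -0.088], TCP at [0.247, 0.574, 0.223] pointing down, gripper open.
Joint ranges: [-2.6, 2.6], [-0.5, 2.12], [-1.47, 1.34], [0.16, 2.42], [-1.27, 4.41], [0.06, 2.06], [-2.6, 2.6]. Speed limits (rad/s): [2.22, 2.22, 2.79, 2.79, 3.14, 3.14, 3.14].

INTERFACE

Orientations are given as a unit quaternion [x, y, z, w].
In Python, from bench import sensors, eyes, order gives the robot as it stands.
- The arm moves only by the tool arm_command, never from a script. Its argument "steps" is a list of rows, each an object with "rot": the turn, a rotation vector about the world's x, y, z in degrees, a list of three; "slide": the shift along the world's x, y, z in m, a list of three; "grip": the opening, from 0 (shut) to 1 (fully open). A call has exactly 8 rows; each row shifts and turns the commanded pose from where the row before left it; what a row does not reach is not made up. A row lasts 1/8 s, in which the tool goes at most 62.5 mm and 10.7 degrees, less where a joint would pass 70% of its speed; a pose out of reach is approached as far as the arm can. A call with a gripper value outside its range is refused whole. The fingers move at their own pace and stop on an object; "newtons" is the grip in N (left out, the last holds). Time passes only in rows, so rows that do not move let the fingers close, or fill a call up. It gives the time, the measured TCP pose, the force, the opening and the grip force at its end, in the units of the state.
- sensors.read_state(): the state, without advancing time (a new reading comes with each control period).
- eyes.camera(name): name is "side" or "top" or "wrist"; returns a dict with "pixels" (420x560x3 uint8, red, green, blue), "intrinsics" (3x3 intrinsics, pixels), "pose" (4x4, takes a point from camera to world coordinates). Camera axes: x right, y down, z forward; pixel columns grow to the right and rows downward; lengths in m; the calibration is good to about 2 mm. The wrist camera is an equidistant fisheye: a pixel r from the principal point sees the ray r / f radians off the axis. A picture is of the moment at which its call begins. There is no depth.
- order.close_job(): hands the job in; it is judged then, once.
Trained networks look in a picture, given as the dict that the camera call returned (one of the last four; its "shot" number tells which), for a name from the list of things; names that differ only in an ending like _2 or _b are one class to them, and where a whole thing is asked for, a point or a joint stands for the part that bears it (a point fixed in the world has none). Each returns a list of dicts, best first, with "conf" (0 to 1); they miss things now and then, are a little off and sometimes report something else, mostly with a low value. They report only what shows in the picture. A call takes as long as a camera call.
- eyes.look_for(name, picture): "bbox" ([left, top, right, bottom] in pixels, round what is visible of it).
The state is a dict: "time": time; "joint_positions": joint angles; "joint_vel": joint speeds; "joint_torque": joint torques, N m; "ee_pos": TCP position; "eef_rot": TCP orientation; "ft_force": force on the tool from outside, world axes, zero at the start; "torque": the same for the moment, N m; "width": finger opening in m; "grip_force": force on a finger pad.
Only numpy, scipy, OpenCV 4.12 (cv2) and the standard library are available. Lean on these libraries where they do the work, as an engineer would, in place of code of your own. Each camera call takes 0.05 s, during which the arm holds its last target. There are 200 camera calls.

TASK

The rotor has to go back on the mini centrifuge: take the round eight-place tube rotor by its knob, set it upright on the spindle in the bowl, and press it straight down past the click until it is fully home on the drive collar. Then keep pressing: finish with the robot still pushing the rotor firmly down onto the collar. Leave the strip rotor and everything else on the bench where they are.

Things in the scene. Friction and masses are not known exactly. Their poses are not given: they have to be found in the camera images.
- tube_rotor_mid (a point): centre of the round tube rotor, on its axis, 30 mm above its underside, z up. Black plastic: a cone-topped round disc 88 mm across and 24 mm high with eight round tube pockets around its sloping face, and on top a plain round knob, 26 mm across, from 24 to 60 mm above the underside (grip it here). About 90 g; fits the spindle at any yaw
- strip_rotor_mid (a point): centre of the other rotor, to be left alone, on its axis, 30 mm above its underside: same black plastic, hub and knob, but a squarish body 80 x 78 mm of two straight wings, each with a row of eight small holes; y axis along the rows
- tube_rotor: the same tube rotor; origin at the centre of its underside, z up. A blind bore in the middle of the underside, 31 mm deep, takes the spindle: 18 mm across at the mouth, 26 mm from 3 to 18 mm up (the groove for the catches), then 18 mm again
- strip_rotor: the same strip rotor; origin at the centre of its underside
- collar_top (a point): centre of the flat top of the centrifuge's drive collar, 62 mm above the bench, on the spindle's axis, z up; the rotor's underside rests here when fully home. The steel spindle rises from it: 15 mm across up to 20 mm above this point, then tapering to 6 mm across at its tip, 28 mm above it
- collar: steel drive collar, 28 mm across, at the bottom of the bowl; origin on the axis at bench height. Three rounded spring catches stand 4 mm out of the spindle, 8 mm above the collar: the rotor meets them with its underside 13 mm above the collar, needs a push of about 10 to 18 N to get by, then the push falls away suddenly, and below about 5 mm it is pulled down; the collar stops it rigidly
- centrifuge: white round mini centrifuge, fixed, 182 mm across; open bowl 140 mm across, rim 90 mm and floor 50 mm above the bench; origin on the spindle's axis at bench height; its control console (about 50 mm high, reaching 122 mm from the axis) points along its -x, the lid's hinge lies 96 mm along its +x
- lid (a joint): angle of the clear dome lid, rad: 0 shut, about 1.9 to 2.1 at the start, leaning back open by itself; it stands up to 270 mm above the bench on the centrifuge's +x side and is best left alone
- bottle_cap: small blue screw cap, 20 mm across, 14 mm high, bystander; origin at the centre of its underside
- pipette: grey pipette lying on the bench, 275 mm long, bystander; origin near its middle, on the bench
- thermometer: pink and white thermometer gun lying on its side, bystander
- sanitiser: white sanitiser bottle, 60 mm across, 170 mm high, bystander; origin at the centre of its underside

How it is judged:
On the way, in this order (a step that is already met when the one before it is completed fails the run):
1. the tube rotor has been lifted by the gripper (height (world z) of tube_rotor above 0.04 m and contact force between the fingers and tube_rotor above 0.5 N), for 0.2 s.
2. the tube rotor has snapped past the catches and sits on the drive collar (horizontal distance between tube_rotor and collar_top below 0.003 m and z of tube_rotor in the frame of collar_top below 0.002 m and angle between tube_rotor's own z axis and vertical below 0.08 rad), for 0.1 s.
At the end, for the whole second after the job is handed in: The tube rotor sits on the spindle, its underside within 2 mm of the collar, centred within 3 mm and upright within 0.08 rad, and the robot's fingers are still on it, pressing it onto the collar with more than 4 N (its own weight is about 1 N) through the last second (all of step 2 and z of tube_rotor in the frame of collar_top above -0.003 m and contact force between tube_rotor and collar above 4 N and contact force between the fingers and tube_rotor above 3 N); the arm keeps its last pose, push and grip.
It fails at once if the strip rotor or another bystander was shifted by more than 40 mm (distance of any of strip_rotor, bottle_cap, pipette, thermometer, sanitiser from where it was at the start of the episode above 0.04 m).
It fails at once if the lid was knocked shut (value of joint lid below 1.2 rad).
It also fails if it takes over 54 s, if anything falls off the work surface, if the arm or the gripper's body presses on something with over 40 N, if the wrist force passes 120 N, or if a joint passes its speed limit or range.

## Working session

There is one attempt and no reset: what is moved stays moved. The work goes in short steps, Python scripts to look and compute and a tool call to move; the robot and the scene stay as the last step left them, time stands still between calls to the robot, and variables do not carry over. Pictures are saved under pics/ and viewed, at most 10 in all, crops included, and the job is handed in when it is done.

Besides the shell and the picture viewer there is one more tool, called after "Emit:" by a JSON object that holds its "api" and its "payload", one argument or row to a line. arm_command: Moves the arm, as the interface text tells. Its arguments: {"type":"object","properties":{"steps":{"type":"array","items":{"type":"object","properties":{"rot":{"type":"array","items":{"type":"number"}},"slide":{"type":"array","items":{"type":"number"}},"grip":{"type":"number"}}}},"newtons":{"type":"number"}},"required":["steps"]}

```bash
mkdir -p pics
cat > h.py <<'E'
from bench import sensors, eyes, order
import numpy as np, cv2
def shot(cam,fn=None):
    p=eyes.camera(cam)
    if fn: cv2.imwrite('pics/'+fn,p['pixels'][:,:,::-1])
    return p
def ray(p,u,v,fish=False):
    K=np.array(p['intrinsics']);T=np.array(p['pose'])
    x=(u-K[0,2])/K[0,0];y=(v-K[1,2])/K[1,1]
    if fish:
        r=np.hypot(x,y);s=np.sin(r)/r if r>1e-9 else 1
        d=np.array([x*s,y*s,np.cos(r)])
    else: d=np.array([x,y,1.])
    d=T[:3,:3]@d
    return T[:3,3],d/np.linalg.norm(d)
def at_z(p,u,v,z,fish=False):
    o,d=ray(p,u,v,fish);return o+d*(z-o[2])/d[2]
def proj(p,X,fish=False):
    K=np.array(p['intrinsics']);T=np.array(p['pose']);c=T[:3,:3].T@(np.array(X)-T[:3,3])
    if fish:
        r=np.hypot(c[0],c[1]);t=np.arctan2(r,c[2]);a=c[:2]/max(r,1e-9)*t
    else: a=c[:2]/c[2]
    return K[0,0]*a[0]+K[0,2],K[1,1]*a[1]+K[1,2]
E
python3 - <<'E'
from h import *
ps={c:shot(c,c+'0.png') for c in('top','side')}
for c,p in ps.items():
    print(c,np.round(p['pose'],3).tolist(),np.round(p['intrinsics'],1).tolist())
    for n in('tube_rotor','strip_rotor','tube_rotor_mid','collar','collar_top','centrifuge','lid','bottle_cap','pipette','thermometer','sanitiser'):
        try:r=eyes.look_for(n,p)
        except Exception as e: r=[];print(n,e)
        for q in r[:2]:
            b=q['bbox'];print(n,np.round(b).tolist(),round(q['conf'],2),np.round(at_z(p,(b[0]+b[2])/2,(b[1]+b[3])/2,0.03),3))
print(sensors.read_state())
E
```

```text
top [[-0.004, -0.985, 0.174, 0.276], [-1.0, 0.007, 0.018, -0.007], [-0.019, -0.174, -0.985, 1.471], [0.0, 0.0, 0.0, 1.0]] [[531.5, 0.0, 277.2], [0.0, 531.5, 209.7], [0.0, 0.0, 1.0]]
tube_rotor [316.0, 207.0, 346.0, 237.0] 0.58 [ 0.496 -0.128  0.03 ]
strip_rotor [350.0, 163.0, 382.0, 195.0] 0.64 [ 0.616 -0.227  0.03 ]
strip_rotor [316.0, 205.0, 347.0, 237.0] 0.58 [ 0.497 -0.128  0.03 ]
tube_rotor_mid [319.0, 203.0, 350.0, 240.0] 0.97 [ 0.497 -0.137  0.03 ]
collar [142.0, 250.0, 174.0, 274.0] 0.71 [0.388 0.346 0.03 ]
collar_top [239.0, 214.0, 247.0, 212.0] 0.48 [0.521 0.115 0.03 ]
collar_top [142.0, 251.0, 173.0, 276.0] 0.2 [0.384 0.346 0.03 ]
centrifuge [161.0, 175.0, 288.0, 273.0] 0.9 [0.492 0.165 0.03 ]
lid [166.0, 196.0, 212.0, 256.0] 0.74 [0.486 0.262 0.03 ]
lid [141.0, 252.0, 174.0, 276.0] 0.25 [0.384 0.346 0.03 ]
bottle_cap [350.0, 160.0, 381.0, 195.0] 0.62 [ 0.62  -0.225  0.03 ]
bottle_cap [296.0, 154.0, 305.0, 158.0] 0.39 [ 0.683 -0.047  0.03 ]
pipette [407.0, 150.0, 416.0, 234.0] 0.86 [ 0.578 -0.351  0.03 ]
thermometer [379.0, 266.0, 429.0, 314.0] 0.72 [ 0.31  -0.317  0.03 ]

[... 991 characters left out ...]
_positions': array([-1.18758046,  0.33218744, -0.06469023,  1.46009926,  0.0215884 ,
        1.34993126, -0.08852436]), 'joint_vel': array([ 0.00055645,  0.00019118,  0.0007317 , -0.00089785, -0.0006817 ,
        0.00191293, -0.00036004]), 'joint_torque': array([ 9.67809465e-04, -6.23040104e+01,  2.51729821e-02, -3.90117073e+01,
       -6.11990411e-02,  3.17106501e-02,  7.09513438e-05]), 'ee_pos': array([0.24672054, 0.57425444, 0.2225837 ]), 'eef_rot': array([ 2.01534573e-01,  9.79481401e-01,  3.56284423e-05, -5.39897607e-06]), 'ft_force': array([-0.59996962,  0.34926915,  0.10903023]), 'torque': array([ 0.022392  , -0.0130638 , -0.03381066]), 'grip_force': 0.0, 'width': 0.08731614237161818}
```

View pics/top0.png

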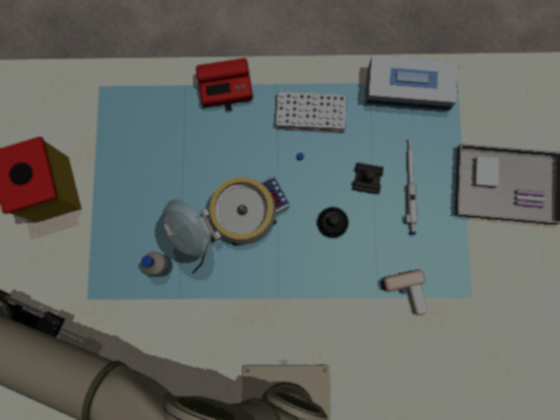

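View pics/side0.png

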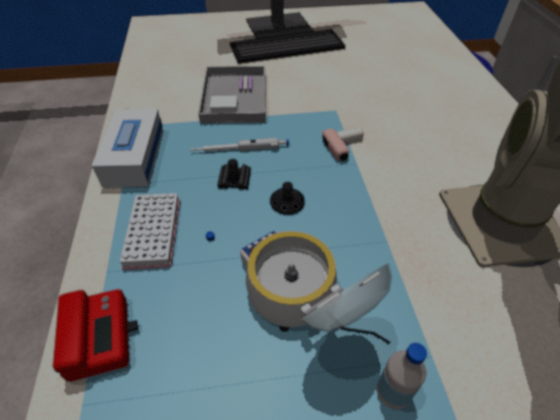

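The top view shows the tube rotor (round) at about (333,222), the strip rotor at (368,177), and the spindle at (242,210). The lid is on the left, towards world +y. The side view agrees: rotor (288,198), strip rotor (235,174), spindle (291,272).

Run:
```python
from h import *
def tri(a,b):
    A=[];B=[]
    M=np.zeros((3,3));v=np.zeros(3)
    for o,d in(a,b):
        P=np.eye(3)-np.outer(d,d);M+=P;v+=P@o
    return np.linalg.solve(M,v)
t=shot('top');s=shot('side')
for p,c in((t,'top'),(s,'side')):
    g=p['pixels']
    r=(300,190,365,250) if c=='top' else (255,165,320,225)
    m=(g[r[1]:r[3],r[0]:r[2]].max(2)<50).astype(np.uint8)
    n,l,st,ce=cv2.connectedComponentsWithStats(m);i=1+np.argmax(st[1:,4]);x,y,w,h=st[i,:4]
    print(c,x+r[0],y+r[1],w,h,ce[i]+r[:2],at_z(p,ce[i][0]+r[0],ce[i][1]+r[1],.018))
print('spindle tri',tri(ray(t,242,210),ray(s,291,271)))
print('top@.085',at_z(t,242,210,.085),'side',at_z(s,291,271,.085))
# rim centre from yellow ring
for p,c in((t,'top'),(s,'side')):
    h=cv2.cvtColor(p['pixels'],cv2.COLOR_RGB2HSV)
    m=((h[...,0]>14)&(h[...,0]<32)&(h[...,1]>110)&(h[...,2]>70)).astype(np.uint8)
    r=(200,165,285,255) if c=='top' else (235,220,345,310)
    mm=m[r[1]:r[3],r[0]:r[2]];ys,xs=np.nonzero(mm)
    e=cv2.fitEllipse(cv2.convexHull(np.c_[xs+r[0],ys+r[1]].astype(np.int32)));print(c,len(xs),e,at_z(p,*e[0],.088))
print('console',at_z(t,277,196,.05))
```

```text
top 317 208 31 29 [332.13314448 222.10906516] [ 0.4969089  -0.13128513  0.018     ]
side 271 183 33 32 [286.9217033  200.00961538] [ 0.49770007 -0.12168981  0.018     ]
spindle tri [0.52423987 0.11395796 0.06585034]
top@.085 [0.52087515 0.11230837 0.085     ] side [0.52648046 0.12656598 0.085     ]
top 686 ((240.8546600341797, 208.20794677734375), (59.89275360107422, 62.281070709228516), 62.74330520629883) [0.52518601 0.11512339 0.088     ]
side 1366 ((291.00091552734375, 267.8624267578125), (72.08609008789062, 87.2398681640625), 94.15398406982422) [0.5257733  0.12154193 0.088     ]
console [0.56511794 0.01998913 0.05      ]
```

Emit:
{"api": "arm_command", "payload": {
  "steps": [
    {"slide": [0,0,0.06],"grip": 1},
    {"slide": [0,0,0.06],"grip": 1},
    {"slide": [0.03,-0.05,0.02],"rot": [0,0,-8],"grip": 1},
    {"slide": [0.03,-0.05,0],"rot": [0,0,-8],"grip": 1},
    {"slide": [0.03,-0.05,0],"rot": [0,0,-8],"grip": 1},
    {"slide": [0.03,-0.05,0],"rot": [0,0,-8],"grip": 1},
    {"slide": [0.03,-0.05,0],"rot": [0,0,-8],"grip": 1},
    {"slide": [0.03,-0.05,0],"rot": [0,0,-8],"grip": 1}
  ]
}}

```text
schema error: expected keys rot, slide, grip
```

Emit:
{"api": "arm_command", "payload": {
  "steps": [
    {"slide": [0,0,0.06],"rot": [0,0,0],"grip": 1},
    {"slide": [0,0,0.06],"rot": [0,0,0],"grip": 1},
    {"slide": [0.03,-0.05,0.02],"rot": [0,0,-6],"grip": 1},
    {"slide": [0.03,-0.05,0],"rot": [0,0,-6],"grip": 1},
    {"slide": [0.03,-0.05,0],"rot": [0,0,-6],"grip": 1},
    {"slide": [0.03,-0.05,0],"rot": [0,0,-6],"grip": 1},
    {"slide": [0.03,-0.05,0],"rot": [0,0,-6],"grip": 1},
    {"slide": [0.03,-0.05,0],"rot": [0,0,-6],"grip": 1}
  ]
}}

```text
time: 2.3
ee_pos: [0.4274, 0.2725, 0.3628]
eef_rot: [0.496, 0.868, 0.0, 0.0]
ft_force: [0.9, 0.4, -0.7]
width: 0.0873
grip_force: 0.0
```

Emit:
{"api": "arm_command", "payload": {
  "steps": [
    {"slide": [0.03,-0.055,0],"rot": [0,0,-6],"grip": 1},
    {"slide": [0.03,-0.055,0],"rot": [0,0,-6],"grip": 1},
    {"slide": [0.01,-0.06,0],"rot": [0,0,-6],"grip": 1},
    {"slide": [0,-0.06,0],"rot": [0,0,-6],"grip": 1},
    {"slide": [0,-0.06,0],"rot": [0,0,-6],"grip": 1},
    {"slide": [0,-0.06,0],"rot": [0,0,-6],"grip": 1},
    {"slide": [0,-0.05,-0.03],"rot": [0,0,-6],"grip": 1},
    {"slide": [0,0,-0.05],"rot": [0,0,0],"grip": 1}
  ]
}}

```text
time: 3.3
ee_pos: [0.4967, -0.1303, 0.2832]
eef_rot: [0.776, 0.631, 0.001, 0.002]
ft_force: [-0.0, 2.1, -0.3]
width: 0.087
grip_force: 0.0
```

Run:
```python
from h import *
p=shot('wrist','w1.png');st=sensors.read_state();print(st['ee_pos'],np.round(p['pose'],3).tolist(),np.round(p['intrinsics'],1).tolist())
for n in('tube_rotor','tube_rotor_mid'):
    for q in eyes.look_for(n,p)[:2]:
        b=q['bbox'];print(n,b,q['conf'],at_z(p,(b[0]+b[2])/2,(b[1]+b[3])/2,.02,True))
print('tcp proj',proj(p,st['ee_pos'],True),'rotor top',proj(p,[.497,-.128,.06],True),'disc',proj(p,[.497,-.128,.012],True))
```

```text
[ 0.49376522 -0.12720562  0.27566921] [[0.979, -0.197, -0.053, 0.511], [-0.204, -0.939, -0.278, -0.054], [0.005, 0.283, -0.959, 0.445], [0.0, 0.0, 0.0, 1.0]] [[325.2, 0.0, 280.4], [0.0, 325.2, 213.8], [0.0, 0.0, 1.0]]
tube_rotor [247.5, 147.4, 313.7, 211.0] 0.94 [ 0.49767211 -0.13077585  0.02      ]
tube_rotor_mid [246.8, 148.4, 315.5, 209.7] 0.88 [ 0.49842738 -0.1307268   0.02      ]
tcp proj (np.float64(275.1957641685129), np.float64(255.88925676307906)) rotor top (np.float64(279.7771467905118), np.float64(183.05358408824935)) disc (np.float64(279.658329495682), np.float64(176.25938950940395))
```

View pics/w1.png

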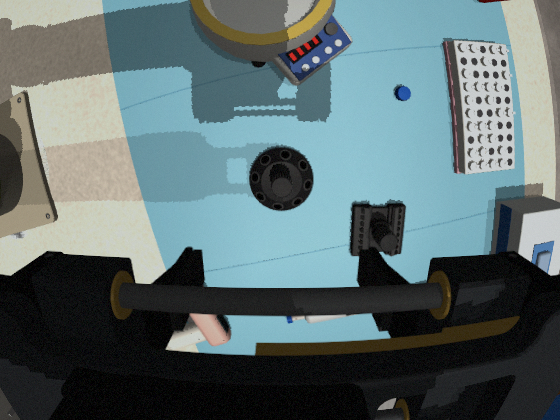

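The wrist picture shows the eight-pocket round rotor at (281,180), with the strip rotor clear of it at (378,230). All three views put the rotor at about (0.498, -0.130), so I'll descend.

Emit:
{"api": "arm_command", "payload": {
  "steps": [
    {"slide": [0.002,-0.001,-0.04],"rot": [0,0,0],"grip": 1},
    {"slide": [0.002,-0.001,-0.04],"rot": [0,0,0],"grip": 1},
    {"slide": [0,-0.001,-0.04],"rot": [0,0,0],"grip": 1},
    {"slide": [0,0,-0.04],"rot": [0,0,0],"grip": 1},
    {"slide": [0,0,-0.015],"rot": [0,0,0],"grip": 1},
    {"slide": [0,0,0],"rot": [0,0,0],"grip": 1},
    {"slide": [0,0,0],"rot": [0,0,0],"grip": 1},
    {"slide": [0,0,0],"rot": [0,0,0],"grip": 1}
  ]
}}

```text
time: 4.45
ee_pos: [0.5015, -0.1285, 0.109]
eef_rot: [0.773, 0.634, 0.001, 0.001]
ft_force: [0.9, 0.2, -0.2]
width: 0.0873
grip_force: 0.0
```

Run:
```python
from h import *
p=shot('wrist','w2.png');st=sensors.read_state();print(st['ee_pos'],st['eef_rot'],st['ft_force'])
for n in('tube_rotor','tube_rotor_mid'):
    for q in eyes.look_for(n,p)[:1]:
        b=q['bbox'];print(n,b,q['conf'],at_z(p,(b[0]+b[2])/2,(b[1]+b[3])/2,.02,True))
for X in([.498,-.130,.06],[.498,-.130,.012]):print(proj(p,X,True))
```

```text
[ 0.50129666 -0.12848214  0.10868982] [7.72969372e-01 6.34442607e-01 8.03065649e-04 5.33391221e-04] [ 0.90204417 -0.46473505  0.35728403]
tube_rotor [225.9, 169.2, 325.5, 270.6] 0.92 [ 0.49717921 -0.12936803  0.02      ]
tube_rotor_mid [225.2, 170.3, 333.5, 266.7] 0.84 [ 0.50030679 -0.12878393  0.02      ]
(np.float64(276.4303414868667), np.float64(237.87871918555382))
(np.float64(276.919793359466), np.float64(217.53985219451974))
```

View pics/w2.png

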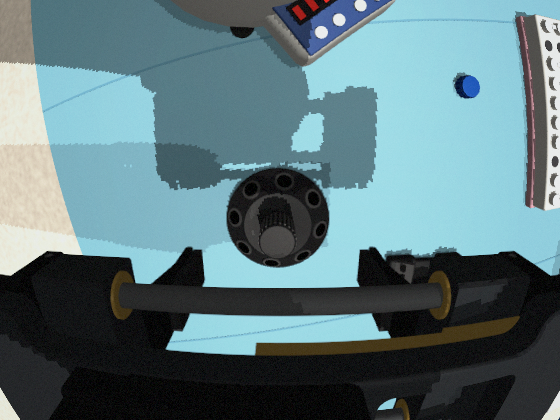

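The knob top is at (277,238), right where I predicted it for (0.498, -0.130). Next: descend and grip.

Emit:
{"api": "arm_command", "payload": {
  "steps": [
    {"slide": [-0.003,-0.0015,-0.03],"rot": [0,0,0],"grip": 1},
    {"slide": [0,0,-0.03],"rot": [0,0,0],"grip": 1},
    {"slide": [0,0,-0.018],"rot": [0,0,0],"grip": 1},
    {"slide": [0,0,0],"rot": [0,0,0],"grip": 1},
    {"slide": [0,0,0],"rot": [0,0,0],"grip": 1},
    {"slide": [0,0,0],"rot": [0,0,0],"grip": 1},
    {"slide": [0,0,0],"rot": [0,0,0],"grip": 1},
    {"slide": [0,0,0],"rot": [0,0,0],"grip": 1}
  ]
}}

```text
time: 5.6
ee_pos: [0.4977, -0.1299, 0.0299]
eef_rot: [0.773, 0.634, 0.0, 0.0]
ft_force: [0.2, 0.4, 0.1]
width: 0.0874
grip_force: 0.0
```

Emit:
{"api": "arm_command", "payload": {
  "steps": [
    {"slide": [0,0,0],"rot": [0,0,0],"grip": 0},
    {"slide": [0,0,0],"rot": [0,0,0],"grip": 0},
    {"slide": [0,0,0],"rot": [0,0,0],"grip": 0},
    {"slide": [0,0,0],"rot": [0,0,0],"grip": 0},
    {"slide": [0,0,0],"rot": [0,0,0],"grip": 0},
    {"slide": [0,0,0],"rot": [0,0,0],"grip": 0},
    {"slide": [0,0,0],"rot": [0,0,0],"grip": 0},
    {"slide": [0,0,0],"rot": [0,0,0],"grip": 0}
  ],
  "newtons": 50
}}

```text
time: 6.6
ee_pos: [0.4977, -0.13, 0.0296]
eef_rot: [0.773, 0.634, 0.0, 0.0]
ft_force: [-0.2, 0.7, -0.3]
width: 0.0249
grip_force: 50.0
```

Emit:
{"api": "arm_command", "payload": {
  "steps": [
    {"slide": [0,0,0.02],"rot": [0,0,0],"grip": 0},
    {"slide": [0,0,0.04],"rot": [0,0,0],"grip": 0},
    {"slide": [0,0,0.04],"rot": [0,0,0],"grip": 0},
    {"slide": [0,0,0.04],"rot": [0,0,0],"grip": 0},
    {"slide": [0,0,0.02],"rot": [0,0,0],"grip": 0},
    {"slide": [0.005,0.03,0],"rot": [0,0,5],"grip": 0},
    {"slide": [0.005,0.04,0],"rot": [0,0,5],"grip": 0},
    {"slide": [0.005,0.04,0],"rot": [0,0,5],"grip": 0}
  ]
}}

```text
time: 7.6
ee_pos: [0.5121, -0.0177, 0.1888]
eef_rot: [0.682, 0.732, -0.0, -0.0]
ft_force: [1.3, 0.2, -1.2]
width: 0.0247
grip_force: 50.0
```

Run:
```python
from h import *
p=shot('wrist','w3.png');st=sensors.read_state();print(st['ee_pos'],st['eef_rot'],st['ft_force'],st['width'])
for n in('collar','collar_top','centrifuge','tube_rotor'):
    for q in eyes.look_for(n,p)[:1]:
        b=q['bbox'];print(n,b,q['conf'],at_z(p,(b[0]+b[2])/2,(b[1]+b[3])/2,.088,True))
for X in([.525,.115,.09],[.525,.115,.062]):print(proj(p,X,True))
```

```text
[ 0.51260464 -0.01132155  0.18857595] [ 6.77760446e-01  7.35281641e-01  3.54055699e-04 -1.24933086e-03] [-0.11367498  7.47970783 -1.70472972] 0.024758738723046767
collar [290.3, 51.7, 321.4, 78.4] 0.75 [0.52301233 0.10639335 0.088     ]
collar_top [292.3, 51.7, 320.8, 81.2] 0.56 [0.52364779 0.1052824  0.088     ]
centrifuge [207.7, 0.0, 414.0, 195.4] 0.67 [0.52890387 0.07998023 0.088     ]
tube_rotor [209.7, 182.4, 349.3, 323.4] 0.56 [ 0.51322559 -0.0534694   0.088     ]
(np.float64(309.2877649471465), np.float64(54.575313730061765))
(np.float64(306.5134188364157), np.float64(60.769352216672615))
```

View pics/w3.png

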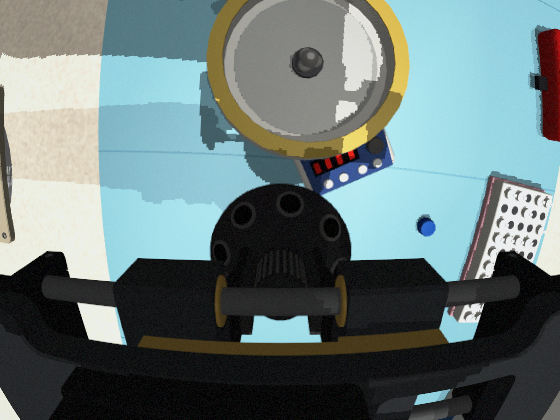

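Emit:
{"api": "arm_command", "payload": {
  "steps": [
    {"slide": [0.003,0.03,0],"rot": [0,0,5],"grip": 0},
    {"slide": [0.002,0.01,0],"rot": [0,0,5],"grip": 0},
    {"slide": [0,0,0],"rot": [0,0,5],"grip": 0},
    {"slide": [0,0,0],"rot": [0,0,4],"grip": 0},
    {"slide": [0,0,0],"rot": [0,0,0],"grip": 0},
    {"slide": [0,0,0],"rot": [0,0,0],"grip": 0},
    {"slide": [0,0,0],"rot": [0,0,0],"grip": 0},
    {"slide": [0,0,0],"rot": [0,0,0],"grip": 0}
  ]
}}

```text
time: 8.85
ee_pos: [0.5176, 0.02, 0.1896]
eef_rot: [0.554, 0.833, 0.0, 0.0]
ft_force: [0.3, 0.0, -1.1]
width: 0.0249
grip_force: 50.0
```

Run:
```python
from h import *
p=shot('wrist');st=sensors.read_state();print(st['ee_pos'],st['eef_rot'],st['ft_force'],st['width'])
g=p['pixels']
for n in('collar','collar_top'):
    for q in eyes.look_for(n,p)[:1]:
        b=q['bbox'];print(n,b,q['conf'],at_z(p,(b[0]+b[2])/2,(b[1]+b[3])/2,.07,True))
for z in(.09,.062):print(proj(p,[.525,.115,z],True))
u,v=map(int,proj(p,[.525,.115,.075],True));r=25
y0=max(v-r,0);x0=u-r
c=g[y0:v+r,x0:u+r];print('crop origin',x0,y0)
m=(cv2.cvtColor(c,cv2.COLOR_RGB2GRAY)<80).astype(np.uint8)
n,l,s,ce=cv2.connectedComponentsWithStats(m);
for i in range(1,n):
    if s[i,4]>60: print(s[i],ce[i]+[x0,y0],at_z(p,*(ce[i]+[x0,y0]),.07,True))
a=cv2.resize(c[:,:,::-1],None,fx=8,fy=8,interpolation=cv2.INTER_CUBIC)
cv2.imwrite('pics/crop1.png',np.hstack([a,cv2.resize(g[:a.shape[0]*1,80:480,::-1],(400,a.shape[0]))]))
# yellow rim outer, fit circle at z=.09
h=cv2.cvtColor(g,cv2.COLOR_RGB2HSV);yy=((h[...,0]>14)&(h[...,0]<32)&(h[...,1]>110)&(h[...,2]>70)).astype(np.uint8)
yy[250:]=0
cs=max(cv2.findContours(yy,cv2.RETR_EXTERNAL,cv2.CHAIN_APPROX_NONE)[0],key=cv2.contourArea)[:,0]
cs=cv2.convexHull(cs)[:,0];cs=cs[(cs[:,1]>2)&(cs[:,0]>2)]
P=np.array([at_z(p,*q,.09,True)[:2] for q in cs])
A=np.c_[2*P,np.ones(len(P))];x=np.linalg.lstsq(A,(P**2).sum(1),rcond=None)[0]
R=np.sqrt(x[2]+x[0]**2+x[1]**2);print('rim',x[:2],R,len(P),np.std(np.hypot(*(P-x[:2]).T)-R))
```

```text
[0.51756938 0.02003733 0.18957449] [5.53896806e-01 8.32585326e-01 6.08633370e-05 7.36501835e-06] [-0.09803214 -0.07827265 -0.88253606] 0.02516288278821816
collar [315.2, 100.8, 343.1, 127.9] 0.67 [0.52334944 0.11316876 0.07      ]
collar_top [314.4, 100.4, 344.1, 132.3] 0.55 [0.52412278 0.11160456 0.07      ]
(np.float64(335.6135394513332), np.float64(112.75642075863298))
(np.float64(330.3115665852614), np.float64(113.39695491183282))
crop origin 307 88
[  7  11  32  32 610] [328.78360656 114.60491803] [0.52314719 0.11283264 0.07      ]
rim [0.52575816 0.11437388] 0.08269616278472977 56 0.00022495099850883615
```

View pics/crop1.png

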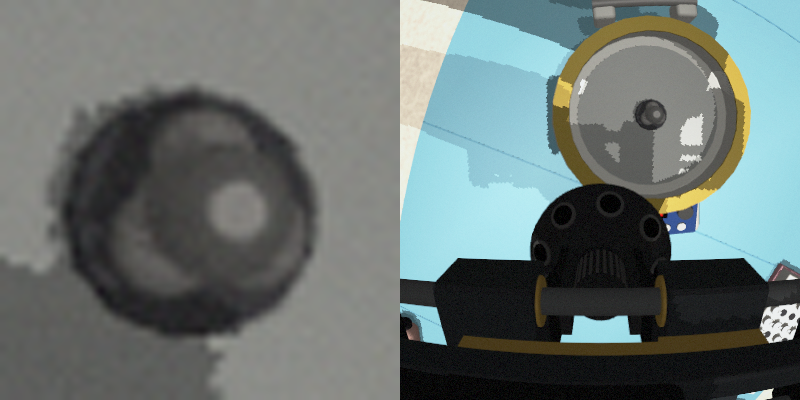

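The crop shows the spindle tip at about (336.6,114.0) and the collar circle centred at (330.9,114.5). That puts the axis at about (0.526, 0.1144), and the rim fit gives (0.5258, 0.1144).

Emit:
{"api": "arm_command", "payload": {
  "steps": [
    {"slide": [0.0044,0.05,0],"rot": [0,0,0],"grip": 0},
    {"slide": [0.004,0.0444,0],"rot": [0,0,0],"grip": 0},
    {"slide": [0,0,0],"rot": [0,0,0],"grip": 0},
    {"slide": [0,0,0],"rot": [0,0,0],"grip": 0},
    {"slide": [0,0,-0.02],"rot": [0,0,0],"grip": 0},
    {"slide": [0,0,-0.02],"rot": [0,0,0],"grip": 0},
    {"slide": [0,0,0],"rot": [0,0,0],"grip": 0},
    {"slide": [0,0,0],"rot": [0,0,0],"grip": 0}
  ]
}}

```text
time: 10.0
ee_pos: [0.5264, 0.1137, 0.1504]
eef_rot: [0.554, 0.832, 0.0, 0.0]
ft_force: [-0.2, -0.4, 0.0]
width: 0.0247
grip_force: 50.0
```

Run:
```python
from h import *
st=sensors.read_state();print(st['ee_pos'],st['ft_force'])
p=shot('side','s2.png')
for X in([.526,.1144,.09],[.526,.1144,.12]):print(proj(p,X))
cv2.imwrite('pics/s2c.png',cv2.resize(p['pixels'][150:350,180:420,::-1],None,fx=3,fy=3))
```

```text
[0.52642118 0.11372673 0.15044393] [-0.2153971  -0.41292498  0.02558821]
(np.float64(290.34018886601393), np.float64(264.174712553787))
(np.float64(290.61375422655857), np.float64(254.8580280706479))
```

View pics/s2c.png

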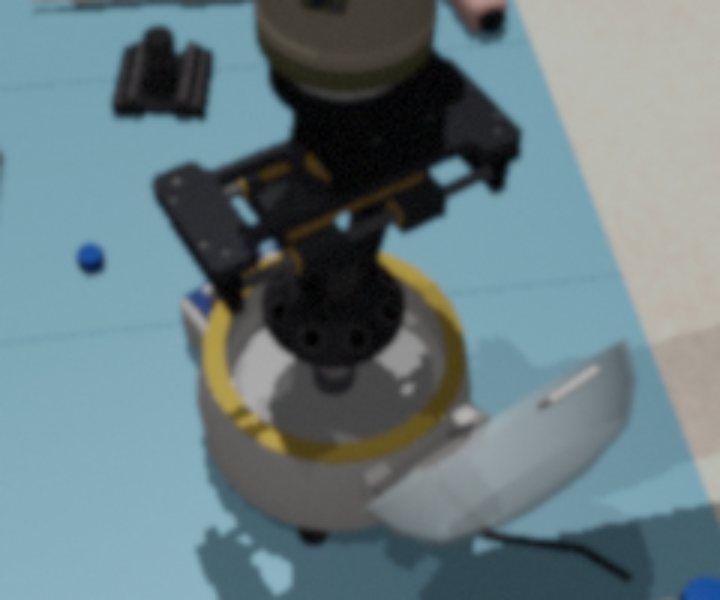

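The rotor (crop (333,310)) is upright above the spindle (crop (335,380)), and the lid is clear. Lowering it over the tip.

Emit:
{"api": "arm_command", "payload": {
  "steps": [
    {"slide": [0,0.0005,-0.01],"rot": [0,0,0],"grip": 0},
    {"slide": [0,0,-0.01],"rot": [0,0,0],"grip": 0},
    {"slide": [0,0,-0.01],"rot": [0,0,0],"grip": 0},
    {"slide": [0,0,-0.008],"rot": [0,0,0],"grip": 0},
    {"slide": [0,0,-0.004],"rot": [0,0,0],"grip": 0},
    {"slide": [0,0,0],"rot": [0,0,0],"grip": 0},
    {"slide": [0,0,0],"rot": [0,0,0],"grip": 0},
    {"slide": [0,0,0],"rot": [0,0,0],"grip": 0}
  ]
}}

```text
time: 11.05
ee_pos: [0.5258, 0.1152, 0.1076]
eef_rot: [0.554, 0.833, 0.0, -0.0]
ft_force: [-0.3, 2.8, -3.4]
width: 0.0248
grip_force: 50.0
```

Emit:
{"api": "arm_command", "payload": {
  "steps": [
    {"slide": [0,0,0],"rot": [0,0,0],"grip": 0},
    {"slide": [0,0,0],"rot": [0,0,0],"grip": 0},
    {"slide": [0,0,-0.002],"rot": [0,0,0],"grip": 0},
    {"slide": [0,0,0],"rot": [0,0,0],"grip": 0},
    {"slide": [0,0,0],"rot": [0,0,0],"grip": 0},
    {"slide": [0,0,0],"rot": [0,0,0],"grip": 0},
    {"slide": [0,0,0],"rot": [0,0,0],"grip": 0},
    {"slide": [0,0,0],"rot": [0,0,0],"grip": 0}
  ]
}}

```text
time: 12.05
ee_pos: [0.5262, 0.1151, 0.1058]
eef_rot: [0.554, 0.833, 0.0, 0.0]
ft_force: [1.6, 3.8, 0.9]
width: 0.0247
grip_force: 50.0
```

Run:
```python
from h import *
for i in range(3):
    eyes.camera('top');st=sensors.read_state();print(np.round(st['ee_pos'],4),np.round(st['ft_force'],1),np.round(st['torque'],2))
```

```text
[0.5262 0.115  0.1057] [0.7 4.5 0.6] [ 1.18 -0.11 -0.02]
[0.5262 0.1151 0.1058] [0.5 5.3 0.3] [ 1.18 -0.15 -0.06]
[0.5262 0.1151 0.1057] [1.5 5.5 0. ] [ 1.18 -0.2   0.01]
```

The spindle is pushing the rotor towards +y, so I'll shift a little that way.

Emit:
{"api": "arm_command", "payload": {
  "steps": [
    {"slide": [0,0.001,0],"rot": [0,0,0],"grip": 0},
    {"slide": [0,0.001,0],"rot": [0,0,0],"grip": 0},
    {"slide": [0,0,0],"rot": [0,0,0],"grip": 0},
    {"slide": [0,0,0],"rot": [0,0,0],"grip": 0},
    {"slide": [0,0,0],"rot": [0,0,0],"grip": 0},
    {"slide": [0,0,0],"rot": [0,0,0],"grip": 0},
    {"slide": [0,0,0],"rot": [0,0,0],"grip": 0},
    {"slide": [0,0,0],"rot": [0,0,0],"grip": 0}
  ]
}}

```text
time: 13.2
ee_pos: [0.526, 0.1169, 0.1056]
eef_rot: [0.554, 0.833, 0.0, 0.0]
ft_force: [-0.4, -0.6, -0.4]
width: 0.0248
grip_force: 50.0
```

Run:
```python
from h import *
st=sensors.read_state();print(np.round(st['ee_pos'],4),np.round(st['ft_force'],1),np.round(st['torque'],2))
```

```text
[0.526  0.1169 0.1056] [-0.4 -0.6 -0.4] [-0.04  0.02  0.02]
```

The rotor is free now. Press past the catches.

Emit:
{"api": "arm_command", "payload": {
  "steps": [
    {"slide": [0,0,-0.002],"rot": [0,0,0],"grip": 0},
    {"slide": [0,0,-0.002],"rot": [0,0,0],"grip": 0},
    {"slide": [0,0,-0.002],"rot": [0,0,0],"grip": 0},
    {"slide": [0,0,-0.002],"rot": [0,0,0],"grip": 0},
    {"slide": [0,0,-0.002],"rot": [0,0,0],"grip": 0},
    {"slide": [0,0,-0.002],"rot": [0,0,0],"grip": 0},
    {"slide": [0,0,-0.001],"rot": [0,0,0],"grip": 0},
    {"slide": [0,0,0],"rot": [0,0,0],"grip": 0}
  ],
  "newtons": 60
}}

```text
time: 14.2
ee_pos: [0.5258, 0.1168, 0.0924]
eef_rot: [0.554, 0.833, -0.0, -0.0]
ft_force: [-0.7, 0.9, -3.3]
width: 0.0248
grip_force: 60.0
```

Run:
```python
from h import *
st=sensors.read_state();print(np.round(st['ee_pos'],4),np.round(st['ft_force'],1),np.round(st['torque'],2))
```

```text
[0.5258 0.1168 0.0924] [-0.7  0.9 -3.3] [ 0.    0.09 -0.  ]
```

Emit:
{"api": "arm_command", "payload": {
  "steps": [
    {"slide": [0,0,-0.001],"rot": [0,0,0],"grip": 0},
    {"slide": [0,0,-0.001],"rot": [0,0,0],"grip": 0},
    {"slide": [0,0,-0.001],"rot": [0,0,0],"grip": 0},
    {"slide": [0,0,0],"rot": [0,0,0],"grip": 0},
    {"slide": [0,0,0],"rot": [0,0,0],"grip": 0},
    {"slide": [0,0,0],"rot": [0,0,0],"grip": 0},
    {"slide": [0,0,0],"rot": [0,0,0],"grip": 0},
    {"slide": [0,0,0],"rot": [0,0,0],"grip": 0}
  ]
}}

```text
time: 15.2
ee_pos: [0.5264, 0.1169, 0.0915]
eef_rot: [0.554, 0.833, 0.001, 0.0]
ft_force: [-8.6, -2.1, 19.0]
width: 0.0246
grip_force: 60.0
```

Run:
```python
from h import *
for c in('top','side','side','wrist'):
    p=shot(c);st=sensors.read_state();print(np.round(st['ee_pos'],4),np.round(st['ft_force'],1),np.round(st['torque'],2),st['grip_force'])
    if c=='side': cv2.imwrite('pics/s3c.png',cv2.resize(p['pixels'][150:350,180:420,::-1],None,fx=3,fy=3))
```

```text
[0.5264 0.1168 0.0915] [-8.1 -2.  19.7] [-0.66  1.99 -0.05] 60.00606711837463
[0.5264 0.1168 0.0915] [-8.  -1.5 18.8] [-0.63  2.   -0.07] 60.00572225195356
[0.5264 0.1169 0.0915] [-8.5 -2.5 18.4] [-0.64  2.   -0.07] 60.00585398753174
[0.5264 0.1168 0.0915] [-7.4 -1.8 18.6] [-0.61  2.   -0.  ] 60.005814934847876
```

View pics/s3c.png

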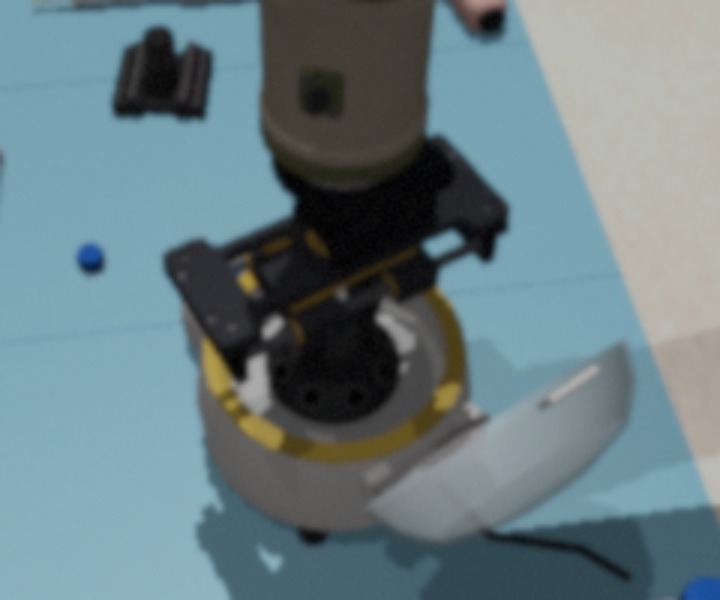

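The rotor sits low in the bowl at crop (335,375), with the lid and bystanders untouched. The TCP height puts its underside at 0.062 m, and the push holds steady at about 19 N.

```bash
python3 -c "
from bench import order
print(order.close_job())"
```

```text
the job is handed in; nothing more can be done
None
```

The tube rotor is on the spindle, past the catches and fully down on the drive collar; I handed the job in with the gripper still pressing it down at about 19 N (the hand-in returned no verdict).

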